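# Issue one set of tubes from a slide-gate dispenser

### The job

Issue one set of three sample tubes from the bench dispenser: slide the steel tray by its loop handle fully home under the magazine, and lift the stop plate out of the locked notch and drop it into the very next one. Then draw the slide gate out against the stop so that only the first column drops into the tray, push the gate fully shut, and draw the tray with its three tubes back out until it is clear of the dispenser. Leave the stop in its new notch and the other tubes in the magazine, and do not disturb the cup and the vials near by.

Things in the scene. Friction and masses are not known exactly. Their poses are not given: they have to be found in the camera images.
- dispenser: Bench dispenser for sample tubes, fixed. Origin: worktop under the middle of its magazine; x to its back, y to its left (gate pull side), z up. Two upright plates carry it (outer faces x -101, +81, y +-74, 100 mm high); the tray slides between them along y, clear width x -75 to +75, flared mouth (16 mm high) out to x +-96, y -105; end bar at y +56. Below the gate z 0 to 64 is free.
- magazine (a point): Middle of the open-topped white magazine's top edge (dispenser 0, 0, 135 mm). Magazine x +-54, y +-56, z 75 to 135 mm; a filling lip at its back leans out to z 157, x +70. Columns of three lying tubes at y -34 (first), 0, +34; caps to -x. The slide gate is their common floor. Thin tie rods along x at y +-70, z 92. Axes as the dispenser's.
- notch0 (a point): Locked notch, where the stop plate starts and blocks the gate: point on the notch floor, 84 mm up, midway between two notched strips at the front (dispenser x -84, y -51). Strip tops z 100; four notch pairs 34 mm apart along y (-51, -17, 17, 51), each 14 mm wide, 16 deep. Axes as the dispenser's.
- notch1 (a point): The next notch: 34 mm toward +y of notch0, same height. With the stop seated here the gate can open 35 to 38 mm, which frees the first column (y -34) and no more. Axes as the dispenser's.
- stop_tab (a point): Centre of the upright grip tab of the loose stop plate (dark steel, 0.14 kg, 10 mm thick along y). Tab 32 mm wide along x, from 30 mm below this point to 20 mm above it. Seated, this point is 46 mm above the notch floor (z 130). Axes along the dispenser's at the start.
- stop_shoulder (a point): Point midway between the stop plate's shoulders' lower edges, 46 mm below stop_tab; seated, it lies at the notch point (2 mm play each way along y). Shoulders 48 mm wide along x, 16 high, rest on the notch floors. A tongue 17 mm wide hangs 8 mm lower between the strips (gap 22), so lift at least 26 mm to shift it.
- gate (a joint): Slide gate opening, m: 0 = fully shut, grows as the gate is drawn along dispenser +y. Friction about 2.5 N; stays where left. A lug on it runs between the notched strips and meets the stop. Below 0.008 all columns are closed, by 0.034 the first is fully open, beyond 0.042 the second begins to open.
- gate_pull (a point): Middle of the upright pull plate at the gate's +y end; moves with the gate (dispenser 0, 131, 100 mm when shut). Plate 70 mm wide along x, 8 mm thick along y, z 74 to 124 mm, top edge rolled to 12 mm thick. Between it and the tie rod is a free gap of 53 mm over the flat gate tongue (top z 74). Axes as the dispenser's.
- tray_home (a point): Where the tray's origin lies when it is fully home against the end bar (dispenser 0, -45, 0 mm). Axes as the dispenser's.
- tray: Open steel tray 126 (x) x 200 (y) x 30 mm high, walls 4 mm, 0.35 kg, loose on the worktop; origin at the centre of its underside. Starts on the dispenser's -y side and enters moving along +y, its x about along the dispenser's x.
- tray_bar (a point): Middle of the bar of the tray's loop handle, 148 mm toward the tray's -y from its origin, 26 mm above the underside; round bar 10 mm thick, straight for 66 mm along x; gap of 43 mm between bar and tray wall. Axes as the tray's.
- cup: Bystander: lidded specimen cup, 58 mm across, 59 mm high, to the left; origin at underside. Leave alone.
- vial: Bystander: small control vial, 25 mm across, 49 mm high, to the right, beyond the tray; origin at underside. Leave alone.
- vial_b: Bystander: second small control vial, 25 mm across, 49 mm high, to the right, beyond the tray. Leave alone.
- tube_a1_mid (a point): Middle of a capped sample tube (90 mm long, barrel 13 mm, cap 16 mm) lying in column 1 (dispenser y = -34 mm), layer 1 from the bottom. One of the three to be let out.
- tube_a2_mid (a point): Middle of a capped sample tube (90 mm long, barrel 13 mm, cap 16 mm) lying in column 1 (dispenser y = -34 mm), layer 2 from the bottom. One of the three to be let out.
- tube_a3_mid (a point): Middle of a capped sample tube (90 mm long, barrel 13 mm, cap 16 mm) lying in column 1 (dispenser y = -34 mm), layer 3 from the bottom. One of the three to be let out.
- tube_b1_mid (a point): Middle of a capped sample tube (90 mm long, barrel 13 mm, cap 16 mm) lying in column 2 (dispenser y = 0 mm), layer 1 from the bottom. Stays in.
- tube_b2_mid (a point): Middle of a capped sample tube (90 mm long, barrel 13 mm, cap 16 mm) lying in column 2 (dispenser y = 0 mm), layer 2 from the bottom. Stays in.
- tube_b3_mid (a point): Middle of a capped sample tube (90 mm long, barrel 13 mm, cap 16 mm) lying in column 2 (dispenser y = 0 mm), layer 3 from the bottom. Stays in.
- tube_c1_mid (a point): Middle of a capped sample tube (90 mm long, barrel 13 mm, cap 16 mm) lying in column 3 (dispenser y = 34 mm), layer 1 from the bottom. Stays in.
- tube_c2_mid (a point): Middle of a capped sample tube (90 mm long, barrel 13 mm, cap 16 mm) lying in column 3 (dispenser y = 34 mm), layer 2 from the bottom. Stays in.
- tube_c3_mid (a point): Middle of a capped sample tube (90 mm long, barrel 13 mm, cap 16 mm) lying in column 3 (dispenser y = 34 mm), layer 3 from the bottom. Stays in.

How it is judged:
By the outcome, as a careful person would: the job done as asked, in the order asked, and still so for the second after the job is handed in, with the robot touching nothing.
It also fails if it takes over 72 s, if anything falls off the work surface, if the arm or the gripper's body presses on something with over 40 N, if the wrist force passes 120 N, or if a joint passes its speed limit or range.

### The arm

A 6-joint arm with a two-finger parallel gripper is mounted at the origin on a cart in front of the work surface, level with it; the furniture and walls round the work are solid. World frame = base frame: x ahead of the robot, y to its left, z up, the work surface at z = 0. Lengths are in m, angles in rad, forces in N, time in s.
With the tool pointing down it reaches from about 0.35 to 0.8 m from the base axis. Payload 7.3 kg.
Tool frame: the origin (TCP) lies on the centre line of the jaws, within the pads' length; the fingertips stand 22 mm ahead of it and the grasp point (between the pads) lies 3 mm ahead of it; z points along the fingers, y is the line along which they close (so a half turn about z gives the same grasp; the last joint's range is limited). The gripper opens to 85 mm and grips with 20 to 120 N. Pads are 22 mm wide; open, the fingers measure 114 mm over their backs; the gripper's body (76 mm by 85 mm) begins 54 mm behind the grasp point. The pads swing forward as they close: fully open they stand 13 mm farther back than shut.
Start: joints at [1.098, 0.342, 1.524, -0, 1.275, -0.146], TCP at [0.169, 0.497, 0.253] pointing down, gripper open.
Joint ranges: [-2.53, 2.53], [-0.77, 2.02], [0.04, 2.7], [-1, 4.14], [0.28, 2.66], [-3.11, 3.11]. Speed limits (rad/s): [2.57, 2.57, 3.14, 3.14, 3.14, 3.14].

### API

Orientations are given as a unit quaternion [x, y, z, w].
In Python, from cell import arm, fingers, kin, camera, workorder, monitor gives the robot as it stands. The module is installed in compiled form; this text tells all that it offers. Calls block until the motion is done:
- arm.move_pose(position, orientation): joint-space move of the TCP to a pose.
- arm.move_straight(position, vel=0.15, rot=None): straight line of the TCP; rot=None keeps the orientation; vel is the mean speed in m/s.
- arm.movej(angles): joint-space move.
- fingers.ungrasp() and fingers.grasp(squeeze=None): open the fingers fully, or close them until they stop; squeeze is the grip in N (None keeps the last).
- arm.pause(seconds).
- kin.ik(position, orientation): joint angles nearest the present ones, or None.
- camera(name): name is "side" or "top" or "wrist"; returns a dict with "image" (480x640x3 uint8, red, green, blue), "fov_y" (degrees; the focal length in pixels is half the picture's height over the tangent of half this angle, whatever the lens; pixels are square), "cx", "cy" (the principal point, pixels), "k1" (the pictures are not rectified: a ray, as slopes to the right and down, at radius r is drawn at 1 + k1 r^2 times it, then the intrinsics apply), "T" (4x4, takes a point from camera to world coordinates); the wrist camera has in their place "mount" (4x4, takes a point from camera to tool coordinates, whose origin is the TCP and whose axes are the flange's). Camera axes: x right, y down, z forward; pixel columns grow to the right and rows downward; lengths in m; the calibration is good to about 2 mm. A picture is of the moment at which its call begins: read the wrist's pose just before it. There is no depth.
A pose or a line that the arm cannot do raises arm.PlanningError and nothing moves.
- workorder.close_job(): hands the job in; it is judged then, once.
Readings, each from a call of its own:
- monitor.read_clock(): time.
- monitor.read_joint_positions(): joint angles.
- monitor.read_qd(): joint speeds.
- monitor.read_effort(): joint torques, N m.
- monitor.read_tcp_pos(): TCP position.
- monitor.read_orientation(): TCP orientation.
- monitor.read_contact_force(): force on the tool from outside, world axes, zero at the start.
- monitor.read_ft_torque(): the same for the moment, N m.
- monitor.read_grip_width(): finger opening in m.
- monitor.read_grip_force(): force on a finger pad.
Only numpy, scipy, OpenCV 4.12 (cv2) and the standard library are available. Lean on these libraries where they do the work, as an engineer would, in place of code of your own. Each camera call takes 0.05 s, during which the arm holds its last target. There are 200 camera calls.

## Working session

There is one attempt and no reset: what is moved stays moved. The work goes in short steps, each a Python script; the robot and the scene stay as the last script left them, time stands still between calls to the robot, and variables do not carry over. Pictures are saved under pics/ and viewed, at most 13 in all, crops included, and the job is handed in when it is done.

```bash
mkdir -p pics; python3 - <<'E'
from cell import camera,monitor
import cv2,numpy as np
for n in("top","side"):
    c=camera(n); cv2.imwrite(f"pics/{n}0.png",c["image"][:,:,::-1]); print(n,c["fov_y"],c["cx"],c["cy"],c["k1"],np.round(c["T"],4).tolist())
print(monitor.read_clock(),monitor.read_orientation())
E
```

```text
top 47.2473781163 328.31638519987825 235.31698302770482 -0.014491248393334934 [[0.0204, -0.9909, 0.1333, 0.3352], [-0.9998, -0.02, 0.0043, 0.0197], [-0.0016, -0.1333, -0.9911, 1.5388], [0.0, 0.0, 0.0, 1.0]]
side 45.2059617326735 321.34634107318095 239.23594355944877 -0.03536293323421735 [[0.956, -0.1666, 0.2413, 0.1415], [-0.2933, -0.5366, 0.7913, -1.1739], [-0.0023, -0.8273, -0.5618, 0.9803], [0.0, 0.0, 0.0, 1.0]]
0.1 [ 1.62656836e-01  9.86682450e-01 -6.72768302e-04 -2.09778521e-04]
```

View pics/top0.png

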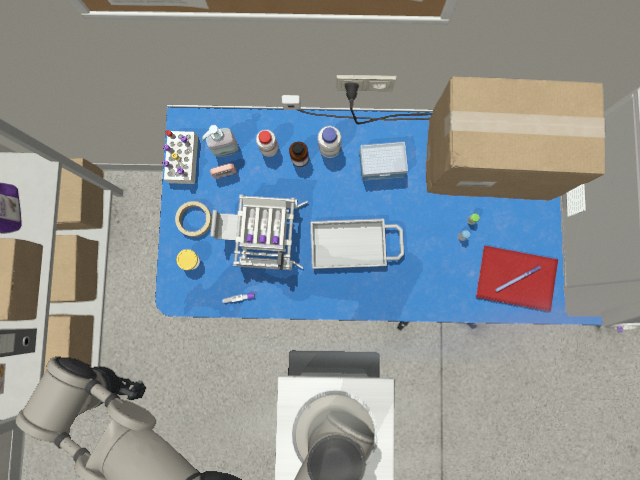

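View pics/side0.png

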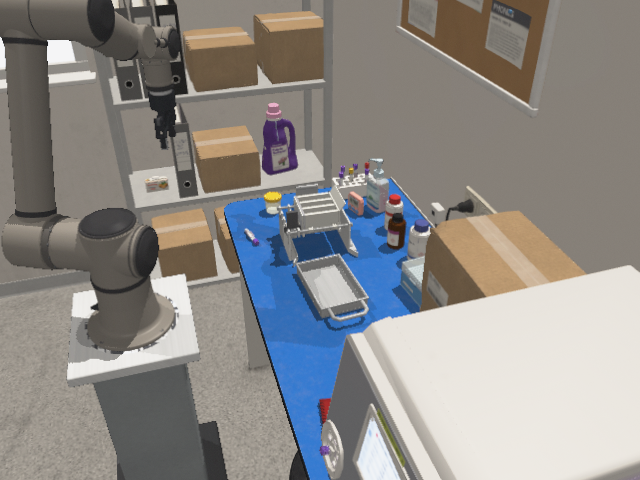

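The top view shows the dispenser near (265,232), the tray near (348,244) with its handle at (400,243), the cup at (188,260) and the vials at (464,236) and (475,218). I'll enlarge this region.

```bash
python3 - <<'E'
import cv2
i=cv2.imread("pics/top0.png")[185:285,205:415]
cv2.imwrite("pics/crop1.png",cv2.resize(i,None,fx=3.8,fy=3.8,interpolation=cv2.INTER_CUBIC))
E
```

```text
(no output)
```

View pics/crop1.png

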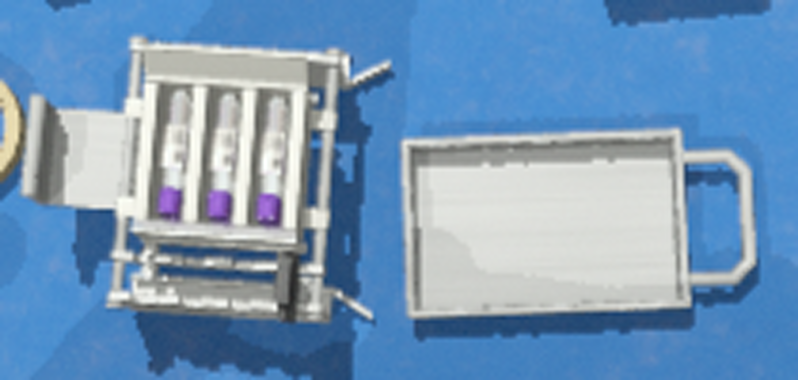

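```bash
cat > h.py <<'E'
import numpy as np,cv2
from scipy.spatial.transform import Rotation as R
def K(c):
    f=240/np.tan(np.radians(c["fov_y"])/2); return np.array([[f,0,c["cx"]],[0,f,c["cy"]],[0,0,1.]])
def D(c): return np.array([c["k1"],0,0,0,0.])
def back(c,T,uv,z):
    r=cv2.undistortPoints(np.array([[uv]],float),K(c),D(c))[0,0]; d=T[:3,:3]@[r[0],r[1],1]
    return T[:3,3]+d*(z-T[2,3])/d[2]
def proj(c,T,P):
    Ti=np.linalg.inv(T); P=np.atleast_2d(P)@Ti[:3,:3].T+Ti[:3,3]
    return cv2.projectPoints(P,np.zeros(3),np.zeros(3),K(c),D(c))[0][:,0]
E
python3 - <<'E'
from h import *
from cell import camera
c=camera("top");T=c["T"]
def p(u,v,z):return np.round(back(c,T,((u+.5)/3.8-.5+205,(v+.5)/3.8-.5+185),z)*1000,1)[:2]
for n,u,v,z in [("trTL",405,141,.03),("trTR",681,130,.03),("trBL",410,317,.03),("trBR",690,305,.03),("bar",748,217,.026),("pullA",38,95,.124),("pullB",28,200,.124),("tab",287,252,.15),("tab2",286,302,.15),
 ("rodLtop",137,42,.092),("rodRtop",335,52,.092),("rodLbot",113,300,.092),("rodRbot",322,318,.092),("magFL",136,228,.135),("magFR",299,238,.135),("tubeA",268,208,.13),("tubeA2",278,100,.13)]: print(n,p(u,v,z))
for n,u,v,z in [("cup",188,260,.059),("vial",464,236,.049),("vialb",475,218,.049)]: print(n,np.round(back(c,T,(u,v),z)*1000))
E
```

```text
trTL [575.2  74.5]
trTR [ 587.5 -127.5]
trBL [446.3  67.8]
trBR [ 459.1 -135. ]
bar [ 524.7 -177.3]
pullA [587.3 325. ]
pullB [514.2 328.4]
tab [479.3 147.4]
tab2 [445.8 146.9]
rodLtop [632.5 263.6]
rodRtop [628.  123.3]
rodLbot [449.3 272.7]
rodRbot [439.8 126.9]
magFL [495.2 251.7]
magFR [490.6 140.9]
tubeA [511.3 163.1]
tubeA2 [586.1 158.7]
cup [459. 405.  59.]
vial [ 541. -346.   49.]
vialb [ 592. -377.   49.]
```

```bash
cat >> h.py <<'E'
def q(deg): return (R.from_euler("z",deg,degrees=True)*R.from_quat([0,1,0,0])).as_quat()
def wristT(cam,mon):
    p=np.array(mon.read_tcp_pos()); o=R.from_quat(mon.read_orientation()); c=cam("wrist")
    T=np.eye(4);T[:3,:3]=o.as_matrix();T[:3,3]=p
    return c,T@c["mount"]
def disp(x,y,o=(547,195),a=-2.6):
    r=np.radians(a); return np.array([o[0]+x*np.cos(r)-y*np.sin(r),o[1]+x*np.sin(r)+y*np.cos(r)])/1000
E
python3 - <<'E'
from h import *
from cell import camera,monitor,arm
print(camera("wrist")["mount"].round(4).tolist())
for n,p,a in [("w_stop",[*disp(-84,-30),.33],-2.6),("w_bar",[.525,-.177,.25],3.5)]:
    arm.move_pose(p,q(a)); c,T=wristT(camera,monitor)
    cv2.imwrite(f"pics/{n}.png",c["image"][:,:,::-1]); np.save(n+".npy",T); print(c["fov_y"],c["cx"],c["cy"],c["k1"],monitor.read_clock(),monitor.read_tcp_pos(),monitor.read_contact_force())
E
```

```text
[[-0.0001, -0.9599, -0.2804, 0.0716], [1.0, -0.0001, -0.0, 0.0005], [-0.0, -0.2804, 0.9599, -0.1213], [0.0, 0.0, 0.0, 1.0]]
67.5198482252984 321.70009121361153 244.16308705643291 -0.04277335821631853 1.8917 [0.46137493 0.1696107  0.32983164] [-0.03435296  0.14579144 -0.1216924 ]
67.5198482252984 321.70009121361153 244.16308705643291 -0.04277335821631853 3.2917 [ 0.52538018 -0.17575272  0.25043787] [0.0371579  0.40803105 0.29827189]
```

View pics/w_stop.png

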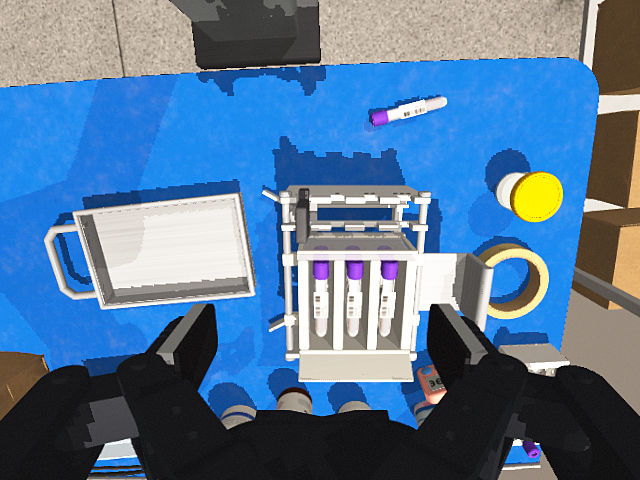

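View pics/w_bar.png

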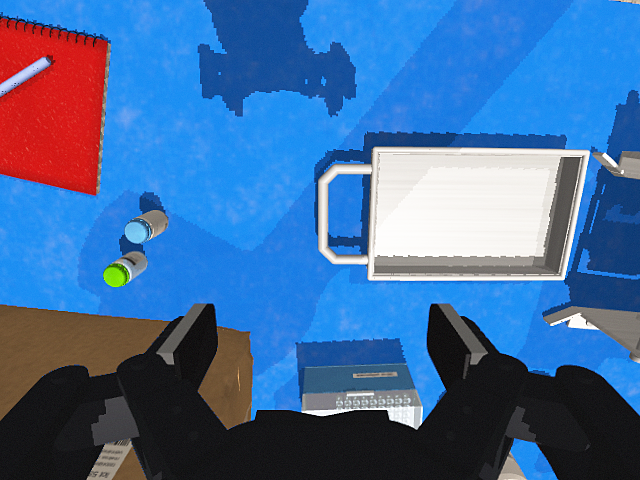

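The stop tab shows at about (303,200) in the stop picture. In the bar picture the handle bar's middle is near (324,215). I'll take one enlarged crop of the stop.

```bash
python3 - <<'E'
import cv2,numpy as np
i=cv2.imread("pics/w_stop.png")[175:275,270:440]; i=cv2.resize(i,None,fx=4.7,fy=4.7,interpolation=cv2.INTER_CUBIC)
cv2.imwrite("pics/crop2.png",i)
from h import *
from cell import camera
c=camera("wrist");T=np.load("w_bar.npy")
for n,u,v,z in [("bar",324.5,187,.026),("bar",324.5,243,.026),("tl",374,150,.03),("tr",588,152,.03),("bl",371,278,.03),("br",566,280,.03)]: print(n,(back(c,T,(u,v),z)*1000).round(1)[:2])
T=np.load("w_stop.npy")
for n,u,v,z in [("pull",493,262,.124),("pull",488,330,.124),("magBR front lip",301,381,.157),("lip",412,380,.157)]: print(n,(back(c,T,(u,v),z)*1000).round(1)[:2])
E
```

```text
bar [ 497.8 -174.3]
bar [ 553.6 -170.7]
tl [ 460.3 -130.9]
tr [447.4  72.5]
bl [ 586.6 -121.1]
br [576.9  83.5]
pull [511.  334.8]
pull [585.5 336.7]
magBR front lip [612.7 143.3]
lip [616.8 250.8]
```

View pics/crop2.png

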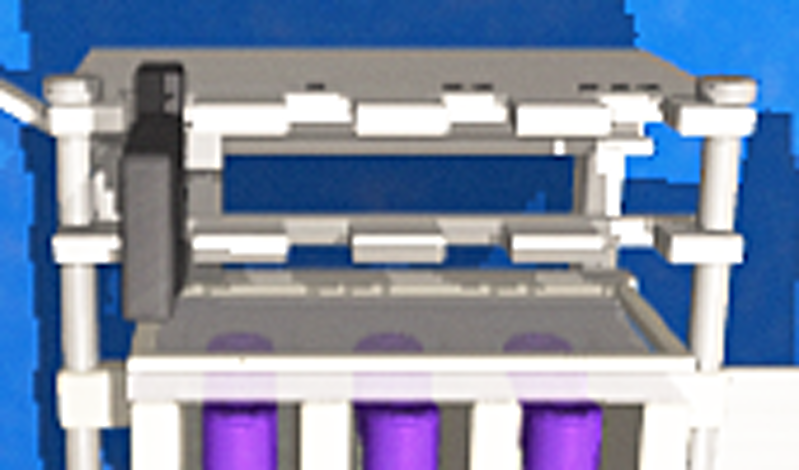

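```bash
python3 - <<'E'
from h import *
from cell import camera
c=camera("wrist");T=np.load("w_stop.npy")
for n,u,v,z in [("tab",149,152,.15),("tab",150,318,.15),("n1back",319,234,.1),("n2back",476,234,.1),("n1front",353,101,.1),("n2front",511,101,.1),("magL",128,362,.135),("magR",692,362,.135)]:
    print(n,(back(c,T,((u+.5)/4.7-.5+270,(v+.5)/4.7-.5+175),z)*1000).round(1)[:2])
E
```

```text
tab [444.2 153.6]
tab [475.4 151.9]
n1back [472.5 185.5]
n2back [474. 219.]
n1front [444.4 193.5]
n2front [445.8 226.6]
magL [488.4 146. ]
magR [493.4 256.9]
```

```bash
python3 - <<'E'
from h import *
from cell import camera,monitor,arm,fingers
f=lambda:np.round(monitor.read_contact_force(),1)
arm.move_pose([.5257,-.188,.12],q(3.5))
arm.move_straight([.5257,-.188,.043]); print(f())
fingers.grasp(30); print(monitor.read_grip_width(),monitor.read_grip_force(),f(),monitor.read_clock())
O=(546,198)
arm.move_straight([*disp(0,-385,O),.043],rot=q(-2.6),vel=.08); print(f())
c,T=wristT(camera,monitor); cv2.imwrite("pics/grip.png",c["image"][:,:,::-1])
print(monitor.read_grip_width(),monitor.read_tcp_pos(),monitor.read_clock())
E
```

```text
[ 0.4 -0.2  1.3]
0.008260135345523905 29.80121612548828 [-0.   5.6  5.8] 5.325
[-1.8  0.8  5.4]
0.008290126638964305 [ 0.52846616 -0.18682111  0.04333362] 5.6333
```

View pics/grip.png

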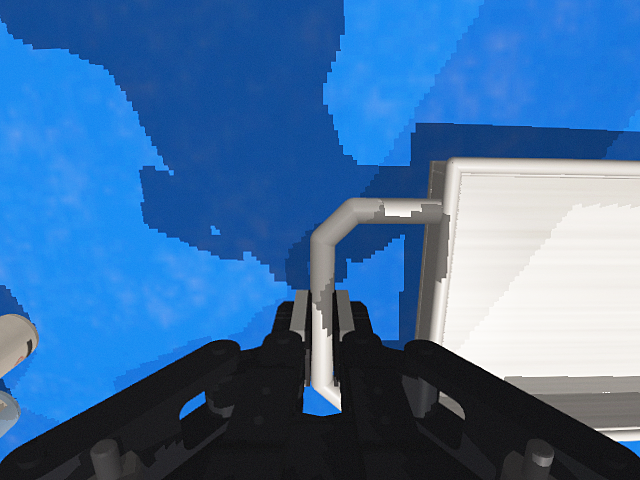

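The bar sits between the pads and is parallel to them, and the tray is square to the tool. Next I'll push it home.

```bash
cat >> h.py <<'E'
def creep(arm,mon,start,d,n,z,lim,step=.002,vel=.03):
    """step along disp direction d (world unit xy) until |force along d - baseline|>lim"""
    b=np.array(mon.read_contact_force())[:2]@d; g=0
    for k in range(1,n+1):
        arm.move_straight([*(np.array(start)+d*step*k),z],vel=vel)
        g=np.array(mon.read_contact_force())[:2]@d-b
        if abs(g)>lim: break
    print("creep",k*step*1000,round(g,1),mon.read_clock()); return np.array(start)+d*step*k
O=(546,198); Y=disp(0,1000,(0,0))
E
python3 - <<'E'
from h import *
from cell import camera,monitor,arm,fingers
f=lambda:np.round(monitor.read_contact_force(),1)
z=.043
for y in (-300,-215): 
    arm.move_straight([*disp(0,y,O),z],vel=.1); print(y,f())
e=creep(arm,monitor,disp(0,-215,O),Y,20,z,7)
print(monitor.read_grip_width(),monitor.read_tcp_pos(),f())
c=camera("top");cv2.imwrite("pics/top1.png",cv2.resize(c["image"][165:305,165:435,::-1],None,fx=2.9,fy=2.9,interpolation=cv2.INTER_CUBIC))
E
```

```text
-300 [1.1 2.2 5.9]
-215 [-0.1 -0.1  6.1]
creep 26.000000000000004 -11.7 10.8833
0.00830293716965477 [0.53807177 0.00705621 0.0433308 ] [  1.4 -11.9   5.1]
```

View pics/top1.png

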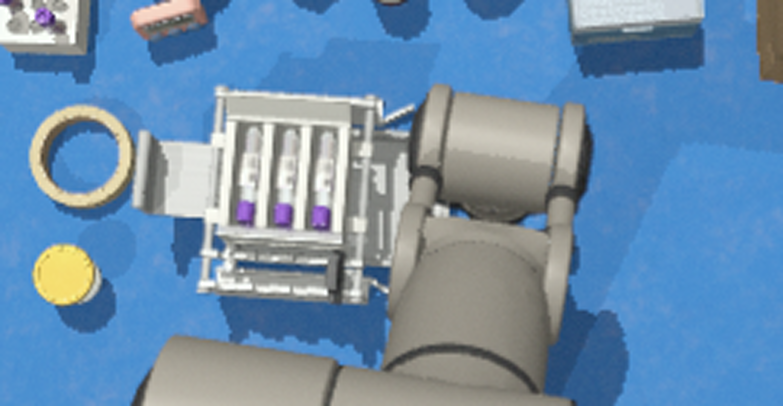

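The tray is home: it stopped firmly, which puts the dispenser's origin near (545.5,199.7) and agrees with the wrist view. Next is the stop.

```bash
sed -i 's/^O=(546,198)/O=(545.6,199.8)/' h.py; python3 - <<'E'
from h import *
from cell import camera,monitor,arm,fingers
f=lambda:np.round(monitor.read_contact_force(),1)
p=monitor.read_tcp_pos()
fingers.ungrasp(); print("open",f())
arm.move_straight([*p[:2],.30],vel=.3)
s=disp(-84,-51,O); Q=q(-2.6)
arm.move_pose([*s,.24],Q); arm.move_straight([*s,.135],vel=.15); print(f())
fingers.grasp(40); print(monitor.read_grip_width(),f(),monitor.read_tcp_pos(),monitor.read_clock())
arm.move_straight([*s,.167],vel=.08); print("lift",f(),monitor.read_grip_width())
t=disp(-84,-17,O)
arm.move_straight([*t,.167],vel=.08); print(f())
c,T=wristT(camera,monitor); cv2.imwrite("pics/shift.png",c["image"][:,:,::-1])
for z in (.155,.149,.146,.143,.141,.139,.1375,.1365,.1355):
    arm.move_straight([*t,z],vel=.05); g=f(); print(z,g)
    if abs(g[2])>8: break
print(monitor.read_clock(),monitor.read_tcp_pos())
E
```

```text
open [ 0.2 -0.  -0.1]
[0.  0.2 0.6]
0.009525552595120135 [ 0.3 -0.   1.9] [0.45940808 0.15277393 0.1351132 ] 14.925
lift [ 0.  -0.  -1.6] 0.00938824889412278
[ 0.7 -0.9 -0.9]
0.155 [ 0.1 -0.1 -1.2]
0.149 [-0.3  0.4 -1.8]
0.146 [ 0.2  0.9 -0.9]
0.143 [ 0.5 -0.2 -2.1]
0.141 [-0.4  0.1 -1.5]
0.139 [-0.7 -0.6 -1.4]
0.1375 [-0.5 -0.  -1.8]
0.1365 [-0.3 -0.7 -2.2]
0.1355 [-0.4  0.9 -2. ]
18.5083 [0.46087896 0.18661946 0.13543734]
```

View pics/shift.png

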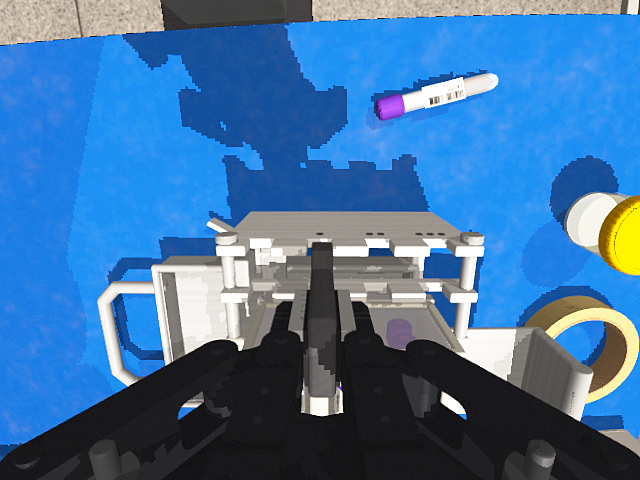

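```bash
python3 - <<'E'
from h import *
from cell import camera,monitor,arm,fingers
f=lambda:np.round(monitor.read_contact_force(),1)
t=disp(-84,-17,O); Q=q(-2.6)
for z in (.1348,.1342):
    arm.move_straight([*t,z],vel=.05); print(z,f())
    if f()[2]>3: break
fingers.ungrasp(); print(f())
arm.move_straight([*t,.25],vel=.25)
arm.pause(.1);c,T=wristT(camera,monitor); cv2.imwrite("pics/seat.png",c["image"][160:400,180:500,::-1].repeat(2,0).repeat(2,1))
g=disp(0,131,O)
arm.move_pose([*g,.24],Q); arm.move_straight([*g,.116],vel=.15); print(f())
fingers.grasp(40); print(monitor.read_grip_width(),f(),monitor.read_tcp_pos(),monitor.read_clock())
E
```

```text
0.1348 [-1.2 -0.2  2.4]
0.1342 [-3.3 -1.   8.8]
[-0.1  0.2  0.4]
[-0.6  0.2  0.5]
0.010456493238651355 [-0.4 -1.4  1.3] [0.55155679 0.33061014 0.11618031] 22.8583
```

View pics/seat.png

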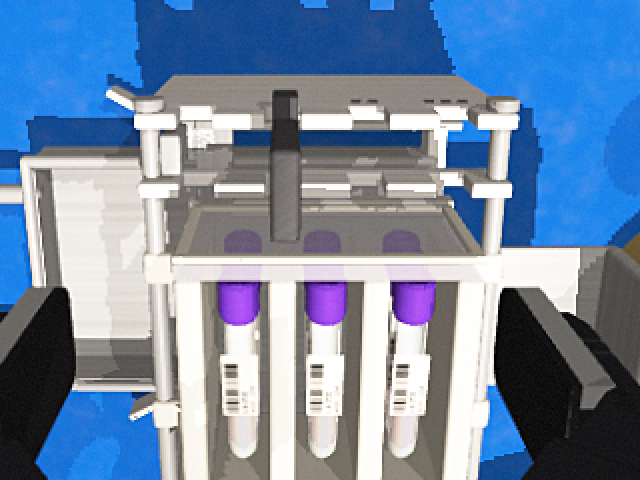

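The stop stands upright in the second notch, at image (287,190), and contact came at the seated height. Now I'll draw the gate.

```bash
python3 - <<'E'
from h import *
from cell import camera,monitor,arm,fingers
f=lambda:np.round(monitor.read_contact_force(),1)
g0=np.array(monitor.read_tcp_pos()); z=g0[2]
a=g0[:2]+Y*.030
arm.move_straight([*a,z],vel=.06); print(f())
e=creep(arm,monitor,a,Y,9,z,8,step=.0015)
print("open",(np.array(monitor.read_tcp_pos())[:2]-g0[:2])@Y)
arm.pause(1.5)
for n in("top","side"):
    c=camera(n)["image"][:,:,::-1]; c=c[175:285,195:355] if n=="top" else c[150:310,240:400]
    cv2.imwrite(f"pics/open_{n}.png",cv2.resize(c,None,fx=3,fy=3,interpolation=cv2.INTER_CUBIC))
a=cv2.imread("pics/open_top.png");b=cv2.imread("pics/open_side.png");h=np.zeros((480,960,3),np.uint8);h[:330,:480]=a;h[:,480:]=b
cv2.imwrite("pics/open.png",cv2.resize(h,(800,400)))
E
```

```text
[0.8 2.3 0.4]
creep 7.5 -11.4 24.7583
open 0.03608568931892868
```

View pics/open.png

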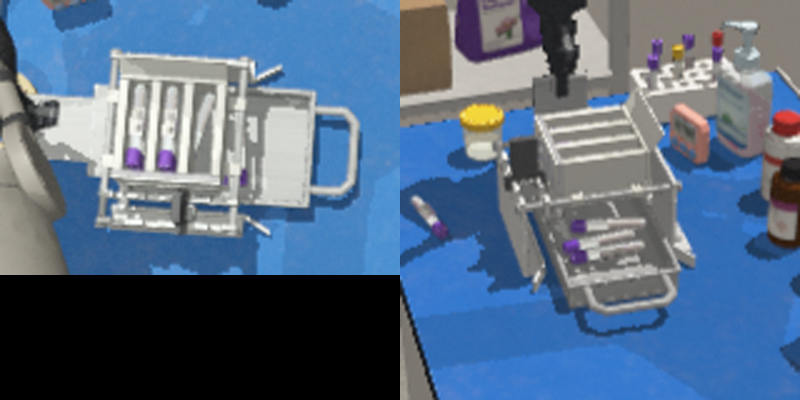

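All three tubes are in the tray; columns 2 and 3 are still loaded. I'll shut the gate and draw the tray out.

```bash
python3 - <<'E'
from h import *
from cell import camera,monitor,arm,fingers
f=lambda:np.round(monitor.read_contact_force(),1)
p=np.array(monitor.read_tcp_pos()); z=.116; g=disp(0,131,O)
arm.move_straight([*(g+Y*.004),z],vel=.06); print(f())
e=creep(arm,monitor,g+Y*.004,-Y,9,z,8,step=.0015)
print("gate",(np.array(monitor.read_tcp_pos())[:2]-g)@Y, f())
fingers.ungrasp(); arm.move_straight([*e,.28],vel=.25)
Q=q(-2.6); b=disp(0,-193-5,O)
arm.move_pose([*disp(0,-150,O),.28],Q); arm.move_pose([*b,.13],Q)
arm.move_straight([*b,.042],vel=.12); print(f())
fingers.grasp(40); print(monitor.read_grip_width(),f(),monitor.read_clock())
arm.move_straight([*disp(0,-300,O),.042],vel=.07); print(f())
arm.move_straight([*disp(0,-388,O),.042],vel=.07); print(f(),monitor.read_grip_width())
arm.pause(.3); fingers.ungrasp(); print(f())
arm.move_straight([*disp(0,-393,O),.20],vel=.15)
arm.move_pose([.40,-.30,.35],Q); arm.pause(.5)
a=camera("top")["image"][170:290,160:360,::-1];b=camera("top")["image"][170:290,290:490,::-1];s=camera("side")["image"][150:330,220:420,::-1]
r=lambda i:cv2.resize(i,(400,int(i.shape[0]*2)),interpolation=cv2.INTER_CUBIC)
h=np.zeros((480,800,3),np.uint8);h[:240,:400]=r(a);h[240:,:400]=r(b);h[:360,400:]=r(s);cv2.imwrite("pics/final.png",h);print(monitor.read_clock())
E
```

```text
[-1.  -1.9  4.5]
creep 7.5 -13.8 28.3167
gate -0.0012628493618254753 [ 0.1 11.9  2.7]
[-0.6 -0.1  0.3]
0.008120011685528818 [-0.6  3.4  3.8] 33.15
[0.2 5.3 5.4]
[0.5 5.8 5.6] 0.008070260733244348
[ 0.1 -0.1  0.4]
39.9417
```

View pics/final.png

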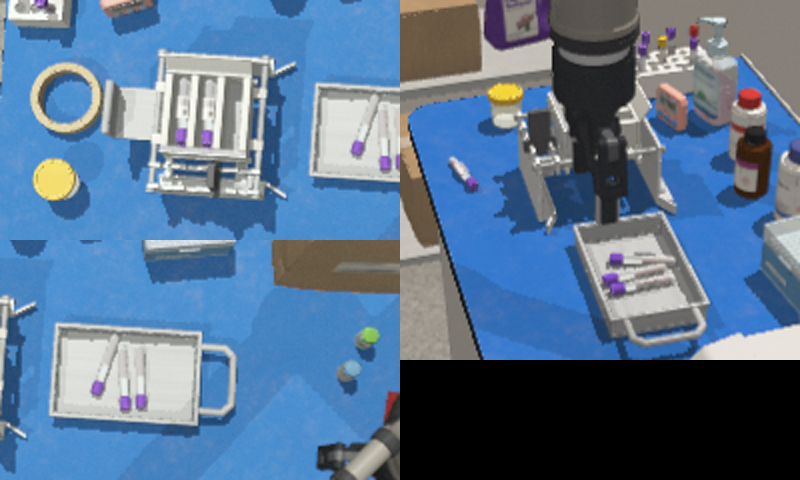

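The tray is clear of the dispenser with its three tubes. The gate is shut, the stop is in the next notch, and the cup and vials stand as before.

```bash
python3 -c "
from cell import workorder
print(workorder.close_job())"
```

```text
the job is handed in; nothing more can be done
None
```

The job is handed in at about 40 s: the tray is out and clear of the dispenser with its three tubes, the gate is shut, the stop is in the next notch, the other two columns are still in the magazine, and the cup and vials were not touched.

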